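# Roll the humped edge of a printed panel on a creeping gravity slide

## Robot

A 7-joint arm with a two-finger parallel gripper is mounted at the origin on the work surface. World frame = base frame: x ahead of the robot, y to its left, z up, the work surface at z = 0. Lengths are in m, angles in rad, forces in N, time in s.
With the tool pointing down it reaches from about 0.4 to 0.875 m from the base axis. Payload 19.3 kg.
Tool frame: the origin (TCP) lies at the very end of the fingers, on their centre line; the grasp point (between the pads) lies 19 mm behind it; z points along the fingers, y is the line along which they close (so a half turn about z gives the same grasp; the last joint's range is limited). The gripper opens to 85 mm and grips with 20 to 120 N. Pads are 22 mm wide; open, the fingers measure 114 mm over their backs; the gripper's body (76 mm by 85 mm) begins 54 mm behind the grasp point. The pads swing forward as they close: fully open they stand 13 mm farther back than shut.
Start: joints at [-1.232, 0.521, -0.036, 1.599, 0.021, 1.021, -0.113], TCP at [0.248, 0.573, 0.2] pointing down, gripper open.
Joint ranges: [-2.91, 2.91], [-0.3, 2.13], [-1.5, 1.42], [0.17, 2.43], [-1.26, 4.41], [0.16, 1.93], [-2.52, 2.52]. Speed limits (rad/s): [1.89, 1.89, 2.39, 2.39, 3.01, 3.01, 3.01].

## Interface

Orientations are given as [roll, pitch, yaw] about the fixed x, y, z axes, in that order (R = Rz(yaw) Ry(pitch) Rx(roll)).
In Python, from workcell import monitor, optics, workorder gives the robot as it stands.
- The arm moves only by the tool apply_moves, never from a script. Its arguments are lists of equal length, an entry for each row: "linear": the shift along the tool's x, y, z each as a share of 0.1 m, from -1 to 1, a list of three; "delta_rot": the turn, a rotation vector about the tool's x, y, z each as a share of 120 degrees, from -1 to 1, a list of three. A call has exactly 5 rows; each row is the pose to reach, as a shift and turn from the pose commanded when the call began, along the tool's axes at that moment; what a row does not reach only later rows make up. A row lasts 1/12 s, in which the tool goes at most 41.7 mm and 7.16 degrees, less where a joint would pass 70% of its speed; a pose out of reach is approached as far as the arm can. A call with a number of a shift or a turn outside -1 to 1 is refused whole. A call with a gripper value outside its range is refused whole. "gripper" is the opening, from -1 (shut) to 1 (fully open), set as the call begins (left out, the last holds). The fingers move at their own pace and stop on an object; "force" is the grip in N (left out, the last holds). Time passes only in rows, so rows that repeat a pose let the fingers close, or fill a call up. It gives the time, the measured TCP pose, the force, the opening and the grip force at its end, in the units of the state.
- monitor.observe(): the state, without advancing time (a new reading comes with each control period).
- optics.grab_frame(name): name is "scene" or "top"; returns (picture, depth): 420x560x3 uint8, red, green, blue; 420x560 float32, m along the optical axis (not along the pixel's ray), 0 where there is no reading.
- optics.camera_info(name): a dict with "fx", "fy", "cx", "cy" (pixels), "rvec" (rotation vector, rad) and "tvec" (3), from world to camera coordinates, as OpenCV has them. Camera axes: x right, y down, z forward; pixel columns grow to the right and rows downward; lengths in m; the calibration is good to about 2 mm. A picture is of the moment at which its call begins. camera_info takes no time and is no camera call.
- workorder.job_done(): hands the job in; it is judged then, once.
The state is a dict: "clock": time; "qpos": joint angles; "qd": joint speeds; "joint_efforts": joint torques, N m; "position": TCP position; "tool_rot": TCP orientation; "force": force on the tool from outside, world axes, zero at the start; "moment": the same for the moment, N m; "grip_width": finger opening in m; "finger_force": force on a finger pad.
Only numpy, scipy, OpenCV 4.12 (cv2) and the standard library are available. Lean on these libraries where they do the work, as an engineer would, in place of code of your own. Each camera call takes 0.05 s, during which the arm holds its last target. There are 200 camera calls.

## Task

Take the seam roller from its stand, push the sled of the sloping slide right up to its top stop by its push plate, and then, while the sled creeps back down by itself, keep the roller pressed on the humped top edge of the white panel with a steady 5 to 6 N, never lifting off or pressing hard, from the flat start of the edge, up over the hump and down to its far foot. Finish holding the roller still pressed just as lightly near that far foot with the sled at rest at its bottom stop, and do not disturb the other things on the bench.

Things in the scene. Friction and masses are not known exactly. Their poses are not given: they have to be found in the camera images.
- seam_roller: hand seam roller, loose, 210 g, 113 mm tall, upright in its stand. Origin: lowest point of its rubber roller; z up. Roller 36 mm diameter, 34 mm long, free on an axle along tool x, rolls along tool y. Square collar 64 x 64 mm at z 45 to 53 mm; square wooden grip 28 x 28 mm at z 53 to 113 mm: grasp it firmly on its y faces, fingertips just above the collar.
- roller_mid (a point): middle of the roller's axle, 18 mm above the origin of the seam roller
- stand: fixed grey socket stand 84 x 84 mm, 60 mm high, on a 120 x 120 x 4 mm foot; the tool hangs 45 mm down in its 56 mm square opening, the collar resting on its top. Origin: centre of its underside. The tool lifts straight out.
- rig: fixed sloping slide, base 170 (x) by 560 mm (y), z up. Origin: centre of the base's underside. The slide line lies in its yz plane, rises by 9 degrees (0.157 rad) towards +y and is 75 mm above the table over the origin. A black block up to 100 mm high at the top end.
- sled (a joint): travel of the grey sled up the slide, m: 0 at the bottom stop (start), 0.24 at the top stop. At 0 the sled's origin is on the slide line at rig y = -0.200. All that slides weighs about 4.8 kg (hidden, 3.4 to 6.9), against an oil damper of 240 N s/m both ways: alone it creeps down at 22 to 44 mm/s; pushing it up at 45 mm/s takes 16 to 21 N. Roller pressure on sloping edge parts slows or speeds it.
- push_plate (a point): top middle of the sled's upright push plate, 170 mm above the slide line, at sled x = -75 mm, y = 0 (sled y is uphill, tilted with the slide). The plate is 50 mm wide in x and 12 mm thick. Push its downhill (-y) face uphill with the side of the tool's collar, the underside of the roller about level with the panel's edge. The edge runs 75 mm further in +x.
- float (a joint): sink of the sprung table on the sled that carries the panel, m, square to the slide: 0 unloaded (upper stop), at most 0.035. Spring 500 N/m, preload 0.8 N: steady force square to the slide = 0.8 + 500 x value (0.0094 at 5.5 N); on a sloping edge the contact force is up to 15 percent more. Moving mass 2.5 kg, damping 8 N s/m, so it bobs with a period of about 0.45 s.
- panel: white printed panel on the sprung table, moving with sled and table. Tilted like the slide: x across, y uphill along it, z square to it. Origin: on the top edge's flat start at sled y = 0, 105 mm above the slide line when unpressed. The edge is a round bead 12 mm thick at x = 0, from y = -35 to 220 mm.
- crest (a point): crest of the hump in the panel's edge, at panel y = 115 mm, z = 28 mm. Edge top height in the panel's frame: z = 14 mm x (1 - cos(2 pi (y - 30 mm)/170 mm)) for y from 30 to 200 mm, and z = 0 before and after. The panel runs downhill (-y) under the roller, to be pressed with 3 to 8 N from the flat start on.
- foot (a point): far foot of the hump on the edge, at panel y = 200 mm, z = 0. The roller ends near here, with its axle at panel y between 165 and 215 mm, the sled then at its bottom stop.
- spool: filament spool, 140 mm across, 60 mm high; leave alone
- glue: bottle 52 mm across, 130 mm high; leave alone
- nozzle_box: flat box 90 x 60 x 35 mm; leave alone
- bracket: printed angle bracket, 60 x 50 x 50 mm; leave alone
There are look-alikes about, which are no part of the job. Leave any green look-alike of the seam_roller alone.

How it is judged:
By the outcome, as a careful person would: the job done as asked, in the order asked, and still so for the second after the job is handed in, while the arm keeps its last pose, push and grip.
It also fails if it takes over 67 s, if anything falls off the work surface, if the arm or the gripper's body presses on something with over 40 N, if the wrist force passes 120 N, or if a joint passes its speed limit or range.

## Working session

There is one attempt and no reset: what is moved stays moved. The work goes in short steps, Python scripts to look and compute and a tool call to move; the robot and the scene stay as the last step left them, time stands still between calls to the robot, and variables do not carry over. Pictures are saved under pics/ and viewed, at most 10 in all, crops included, and the job is handed in when it is done.

Besides the shell and the picture viewer there is one more tool, called after ">>>" as name(argument=value, ...), one argument or row to a line, values as JSON. apply_moves: Moves the arm, as the interface text tells. Its arguments: {"type":"object","properties":{"linear":{"type":"array"},"delta_rot":{"type":"array"},"gripper":{"type":"number"},"force":{"type":"number"}},"required":["linear","delta_rot"]}

```bash
mkdir -p pics; ls
cat > h.py <<'E'
import numpy as np, cv2
from workcell import monitor, optics, workorder
def cam(n):
    c=optics.camera_info(n); R=cv2.Rodrigues(np.array(c['rvec'],float))[0]; return c,R,np.array(c['tvec'],float).ravel()
def cloud(n,depth):
    c,R,t=cam(n); v,u=np.mgrid[:depth.shape[0],:depth.shape[1]]
    P=np.stack([(u-c['cx'])/c['fx']*depth,(v-c['cy'])/c['fy']*depth,depth],-1)
    return (P-t)@R
def proj(n,X):
    c,R,t=cam(n); p=np.atleast_2d(X)@R.T+t
    return np.c_[p[:,0]/p[:,2]*c['fx']+c['cx'],p[:,1]/p[:,2]*c['fy']+c['cy']]
E
python3 - <<'E'
from h import *
for n in('scene','top'):
    im,d=optics.grab_frame(n); np.savez('f_'+n,im=im,d=d); cv2.imwrite(f'pics/{n}0.png',im[:,:,::-1]); c,R,t=cam(n); print(n,c['fx'],-R.T@t)
print(monitor.observe())
E
```

```text
pics
scene 499.8389119589982 [ 1.16825108 -0.34820728  1.34304119]
top 416.7659330152249 [ 0.38658014 -0.09756108  1.45892666]
{'clock': 0.1, 'qpos': array([-1.23221791,  0.52193254, -0.03633577,  1.59992464,  0.02116605,
        1.02113193, -0.11281079]), 'qd': array([ 1.50061974e-03, -2.79925254e-03, -1.78393728e-04, -1.94060242e-03,
        1.12648381e-03, -3.48017773e-05, -1.26829879e-03]), 'joint_efforts': array([ 4.43794881e-03, -9.28501225e+01,  1.98440149e+00, -3.70539057e+01,
        1.81848166e-02,  5.34618390e-03, -1.99997757e-06]), 'position': array([0.24831786, 0.57319219, 0.19960628]), 'tool_rot': array([-3.14058015e+00,  3.85218237e-05,  2.73278149e+00]), 'force': array([-0.42881412, -0.27718091,  0.38879694]), 'moment': array([-0.01688619, -0.02477265, -0.07355749]), 'finger_force': 0.0, 'grip_width': 0.0850502963846149}
```

View pics/scene0.png

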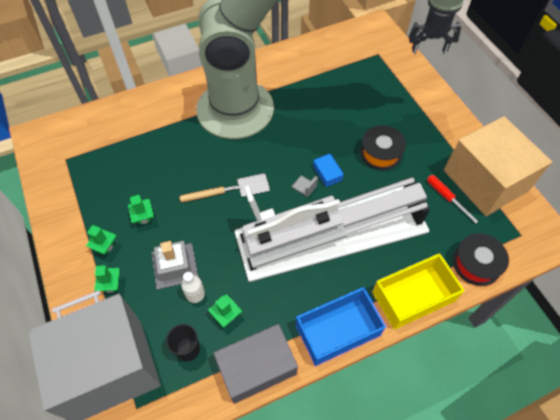

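View pics/top0.png

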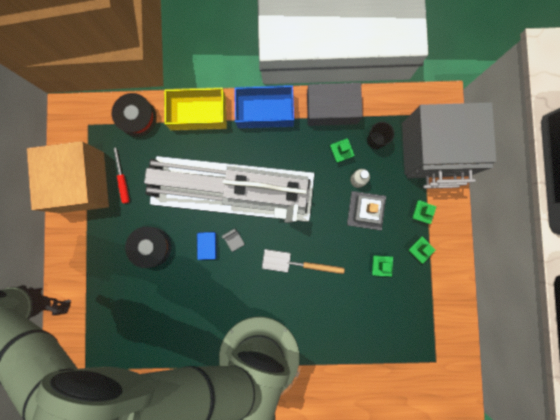

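Scene view: rig at about (335,230), with the black block at its right end (415,210). The stand holding the wooden-grip tool is at (172,258). In the top view the rig is at (232,190) and the stand at (370,208). Candidates for the seam roller (top view): the wooden-grip tool in the grey stand (370,208), and the green look-alikes at (342,150), (424,212), (421,250) and (383,266). By the description I choose (370,208).

Run:
```python
from h import *
f=np.load('f_top.npz');g=np.load('f_scene.npz')
a=cv2.resize(f['im'][180:240,260:400],None,fx=5,fy=5)[:,:,::-1]; b=cv2.resize(g['im'][220:300,140:280],None,fx=5,fy=5)[:,:,::-1]
cv2.imwrite('pics/crop.png',cv2.resize(np.vstack([a,b]),(600,600)))
for n,F in(('top',f),('scene',g)):
    P=cloud(n,F['d']).reshape(-1,3); col=F['im'].reshape(-1,3).astype(int)
    t0=P[(np.abs(P[:,0]-.5)<.3)&(np.abs(P[:,1])<.3)&(P[:,2]<.03)]; print(n,'table z',np.median(t0[:,2]))
    # stand region
    s=proj(n,[[0.45,-0.27,0.1]]);print(s)
    c=P.reshape(420,560,3)[208,372] if n=='top' else P.reshape(420,560,3)[246,167]
    print('grip',c)
    near=(np.hypot(P[:,0]-c[0],P[:,1]-c[1])<.08)
    for lo,hi in((.105,.14),(.056,.075),(.045,.066)):
        m=near&(P[:,2]>lo)&(P[:,2]<hi); Q=P[m]
        if len(Q)>4:
            r=cv2.minAreaRect((Q[:,:2]*1000).astype(np.float32)); print(lo,len(Q),np.median(Q[:,2]),r, Q[:,:2].mean(0))
```

```text
top table z 0.0020237627815784687
[[337.30625938 222.18129489]]
grip [ 0.4911871  -0.37897305  0.12613465]
0.105 93 0.127725126723744 ((492.52716064453125, -384.09527587890625), (28.378211975097656, 27.724929809570312), 79.42723083496094) [ 0.4920662  -0.38257212]
0.056 503 0.06498581656328042 ((492.95819091796875, -384.6383972167969), (85.07553100585938, 84.13308715820312), 79.92621612548828) [ 0.49132232 -0.38155124]
0.045 324 0.060854334296992316 ((492.8901062011719, -384.7718200683594), (85.05351257324219, 84.29474639892578), 80.24504852294922) [ 0.49034213 -0.37993492]
scene table z 4.6710986465599705e-06
[[202.66490822 222.81351976]]
grip [ 0.49412579 -0.38434516  0.12818847]
0.105 140 0.12518159638862333 ((495.7235107421875, -386.7683410644531), (27.842567443847656, 31.803712844848633), 80.60353088378906) [ 0.49856031 -0.38676944]
0.056 597 0.06388844124282014 ((495.27117919921875, -387.0496520996094), (83.58393859863281, 87.1578140258789), 80.21244812011719) [ 0.50267559 -0.38639269]
0.045 493 0.05933984827791778 ((494.50927734375, -386.6274108886719), (84.33650970458984, 88.64126586914062), 79.10433959960938) [ 0.50646012 -0.3866112 ]
```

View pics/crop.png

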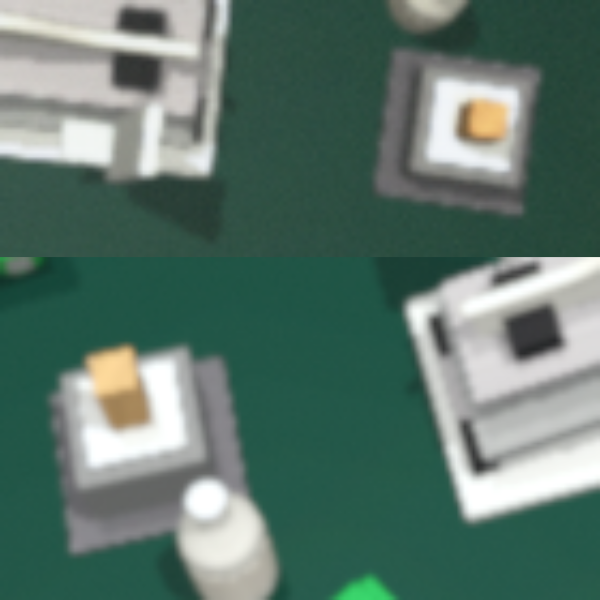

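Run:
```python
from h import *
f=np.load('f_top.npz');g=np.load('f_scene.npz')
for n,F in(('top',f),('scene',g)):
    P=cloud(n,F['d']); im=F['im'].astype(int); hsv=cv2.cvtColor(F['im'],cv2.COLOR_RGB2HSV)
    bgm=(hsv[...,1]<60)&(F['d']>0)  # greyish
    reg=(P[...,0]>.40)&(P[...,0]<.72)&(P[...,1]>-.3)&(P[...,1]<.45)&(P[...,2]>.006)
    m=(reg&bgm).astype(np.uint8); k,l,s,_=cv2.connectedComponentsWithStats(m); i=1+np.argmax(s[1:,4]); M=l==i
    Q=P[M]; print(n,s[i]); 
    low=Q[(Q[:,2]<.03)]; r=cv2.minAreaRect((low[:,:2]*1000).astype(np.float32)); print('base',r,np.median(low[:,2]))
    r=cv2.minAreaRect((Q[:,:2]*1000).astype(np.float32)); print('all',r)
    np.save('rig_'+n,Q)
    hi=Q[Q[:,2]>.17]; r=cv2.minAreaRect((hi[:,:2]*1000).astype(np.float32)); print('high',len(hi),r,hi[:,2].max(),hi.mean(0))
    print(proj(n,hi).mean(0))
b=cloud('top',f['d'])[178,360];print('glue',b)
```

```text
top [ 145  157  169   66 7946]
base ((585.1987915039062, 97.68585205078125), (595.3214111328125, 179.71981811523438), 81.91190338134766) 0.013055190825408144
all ((584.7491455078125, 97.8365478515625), (595.4176025390625, 188.5089111328125), 80.65606689453125)
high 300 ((543.5302124023438, -36.450103759765625), (256.773193359375, 68.80558776855469), 58.960330963134766) 0.21833563807752113 [ 0.53940973 -0.03651372  0.19062381]
[263.86666667 193.73      ]
scene [  235   177   194   104 10578]
base ((564.0521240234375, 83.08706665039062), (559.1744995117188, 215.19747924804688), 82.09465026855469) 0.010985158566189167
all ((564.0521240234375, 83.08706665039062), (559.1744995117188, 215.19747924804688), 82.09465026855469)
high 390 ((545.3487548828125, -38.516326904296875), (257.076171875, 69.07347106933594), 59.28764343261719) 0.21751595433637647 [ 0.55086118 -0.03219881  0.18668496]
[293.97692308 205.27692308]
glue [ 0.59228812 -0.34883173  0.10456875]
```

Run:
```python
from h import *
from scipy.optimize import least_squares
for n in('top','scene'):
    F=np.load(f'f_{n}.npz');P=cloud(n,F['d']);Q=np.load(f'rig_{n}.npy')
    hi=Q[Q[:,2]>.16]; pl=hi[hi[:,0]<.53]; pa=hi[(hi[:,0]>.545)]
    c=pl[pl[:,2]>.2]
    print(n,'plate top',len(c),cv2.minAreaRect((c[:,:2]*1000).astype(np.float32)),np.median(c,0))
    # ridge line of panel: robust
    pa=pa[(pa[:,1]>-.1)&(pa[:,1]<.13)]
    vx=cv2.fitLine((pa[:,:2]*1000).astype(np.float32),cv2.DIST_HUBER,0,.01,.01).ravel(); 
    d=vx[:2]*np.sign(vx[1]); print('panel dir deg',np.degrees(np.arctan2(d[1],d[0])),vx[2:],len(pa), pa[:,2].min())
    # along, height profile
    s=(pa[:,:2]*1000-vx[2:])@d; o=np.argsort(s)
    b=np.digitize(s,np.arange(-120,130,10))
    print([(int(s[b==k].mean()),int(pa[b==k,2].max()*1000),int(((pa[b==k,:2]*1000-vx[2:])@[d[1],-d[0]]).mean())) for k in np.unique(b)])
    # base side edges: low points
    low=Q[Q[:,2]<.03]
    for yb in(-.1,0,.1,.2,.3):
        L=low[np.abs(low[:,1]-yb)<.02]; 
        if len(L):print(yb,L[:,0].min().round(3),L[:,0].max().round(3))
```

```text
top plate top 72 ((477.54412841796875, -130.0848846435547), (13.064360618591309, 46.92428970336914), 80.31409454345703) [ 0.47593937 -0.13013181  0.21132529]
panel dir deg 82.07438 [570.5393      4.1639166] 220 0.1604896303059575
[(-83, 163, 1), (-75, 174, 0), (-64, 177, 1), (-54, 183, 0), (-45, 190, 0), (-34, 195, 0), (-25, 197, 0), (-15, 198, 0), (-5, 197, 0), (4, 194, 0), (15, 189, 0), (25, 188, 0), (35, 184, 0), (45, 184, 1), (54, 181, 0), (64, 182, 0), (75, 183, 0), (82, 184, 0)]
-0.1 0.467 0.651
0 0.483 0.657
0.1 0.496 0.67
0.2 0.51 0.684
0.3 0.523 0.701
scene plate top 77 ((478.6337585449219, -132.1118927001953), (12.833179473876953, 53.59037399291992), 82.45622253417969) [ 0.48315916 -0.13328076  0.20927282]
panel dir deg 81.981445 [576.1531      2.9910243] 390 0.16005714001490054
[(-83, 162, -2), (-74, 170, -1), (-64, 178, 0), (-54, 189, 0), (-44, 189, -1), (-34, 192, 0), (-24, 195, 0), (-15, 195, 0), (-5, 193, 0), (4, 190, 0), (15, 188, -1), (24, 184, 0), (35, 181, 0), (44, 180, 0), (55, 178, -1), (65, 181, -1), (74, 181, 0), (81, 183, -1)]
-0.1 0.429 0.648
0 0.614 0.661
0.1 0.592 0.675
0.2 0.507 0.687
0.3 0.531 0.702
```

>>> apply_moves(
  linear=[
    [0,0,-0.2],
    [0,0,-0.4],
    [0,0,-0.6],
    [0,0,-0.8],
    [0,0,-1],
  ],
  delta_rot=[
    [0,0,-0.03],
    [0,0,-0.06],
    [0,0,-0.09],
    [0,0,-0.112],
    [0,0,-0.112],
  ],
)

```text
clock: 0.52
position: [0.2484, 0.5732, 0.3008]
tool_rot: [-3.141, -0.0, 2.971]
force: [-0.5, -0.1, 0.3]
grip_width: 0.0851
finger_force: 0.0
```

>>> apply_moves(
  linear=[
    [-0.2,-0.2,0],
    [-0.4,-0.4,0],
    [-0.6,-0.6,0],
    [-0.8,-0.8,0],
    [-1,-1,0],
  ],
  delta_rot=[
    [0,0,0],
    [0,0,0],
    [0,0,0],
    [0,0,0],
    [0,0,0],
  ],
)

```text
clock: 0.93
position: [0.3301, 0.4563, 0.2999]
tool_rot: [-3.141, -0.0, 2.967]
force: [0.5, -0.1, 0.2]
grip_width: 0.0856
finger_force: 0.0
```

>>> apply_moves(
  linear=[
    [-0.2,-0.2,0],
    [-0.4,-0.4,0],
    [-0.6,-0.6,0],
    [-0.8,-0.8,0],
    [-1,-1,0],
  ],
  delta_rot=[
    [0,0,0],
    [0,0,0],
    [0,0,0],
    [0,0,0],
    [0,0,0],
  ],
)

```text
clock: 1.35
position: [0.4113, 0.3405, 0.3]
tool_rot: [-3.141, -0.0, 2.967]
force: [-0.0, -0.3, -0.7]
grip_width: 0.0855
finger_force: 0.0
```

>>> apply_moves(
  linear=[
    [-0.2,-0.2,0],
    [-0.4,-0.4,0],
    [-0.6,-0.6,0],
    [-0.8,-0.8,0],
    [-1,-1,0],
  ],
  delta_rot=[
    [0,0,0],
    [0,0,0],
    [0,0,0],
    [0,0,0],
    [0,0,0],
  ],
)

```text
clock: 1.77
position: [0.4924, 0.2247, 0.2999]
tool_rot: [-3.141, -0.0, 2.967]
force: [1.1, 0.6, -0.9]
grip_width: 0.0852
finger_force: 0.0
```

>>> apply_moves(
  linear=[
    [-0.2,-0.2,0],
    [-0.4,-0.4,0],
    [-0.6,-0.6,0],
    [-0.8,-0.8,0],
    [-1,-1,0],
  ],
  delta_rot=[
    [0,0,0],
    [0,0,0],
    [0,0,0],
    [0,0,0],
    [0,0,0],
  ],
)

```text
clock: 2.18
position: [0.5735, 0.1089, 0.2999]
tool_rot: [-3.141, -0.0, 2.967]
force: [0.0, 1.1, -0.1]
grip_width: 0.0855
finger_force: 0.0
```

>>> apply_moves(
  linear=[
    [0,-0.2,0],
    [0,-0.4,0],
    [0,-0.6,0],
    [0,-0.8,0],
    [0,-1,0],
  ],
  delta_rot=[
    [0,0,0],
    [0,0,0],
    [0,0,0],
    [0,0,0],
    [0,0,0],
  ],
)

```text
clock: 2.6
position: [0.5553, 0.0107, 0.2998]
tool_rot: [-3.141, -0.001, 2.967]
force: [0.4, -1.2, 0.0]
grip_width: 0.0856
finger_force: 0.0
```

>>> apply_moves(
  linear=[
    [0,-0.2,0],
    [0,-0.4,0],
    [0,-0.6,0],
    [0,-0.8,0],
    [0,-1,0],
  ],
  delta_rot=[
    [0,0,0],
    [0,0,0],
    [0,0,0],
    [0,0,0],
    [0,0,0],
  ],
)

```text
clock: 3.02
position: [0.5379, -0.0877, 0.2999]
tool_rot: [-3.142, -0.0, 2.967]
force: [-0.1, -0.6, -0.7]
grip_width: 0.0855
finger_force: 0.0
```

>>> apply_moves(
  linear=[
    [0,-0.2,0],
    [0,-0.4,0],
    [0,-0.6,0],
    [0,-0.8,0],
    [0,-1,0],
  ],
  delta_rot=[
    [0,0,0],
    [0,0,0],
    [0,0,0],
    [0,0,0],
    [0,0,0],
  ],
)

```text
clock: 3.43
position: [0.5206, -0.1861, 0.2999]
tool_rot: [3.142, -0.0, 2.967]
force: [-0.1, -0.9, 0.5]
grip_width: 0.0855
finger_force: 0.0
```

>>> apply_moves(
  linear=[
    [0,-0.2,0],
    [0,-0.4,0],
    [0,-0.6,0],
    [0,-0.8,0],
    [0,-1,0],
  ],
  delta_rot=[
    [0,0,0],
    [0,0,0],
    [0,0,0],
    [0,0,0],
    [0,0,0],
  ],
)

```text
clock: 3.85
position: [0.5033, -0.2846, 0.2999]
tool_rot: [3.141, -0.001, 2.967]
force: [0.4, -0.2, 0.3]
grip_width: 0.0852
finger_force: 0.0
```

>>> apply_moves(
  linear=[
    [0,-0.2,0],
    [0,-0.4,0],
    [0,-0.6,0],
    [0,-0.8,0],
    [0,-0.9,0],
  ],
  delta_rot=[
    [0,0,0],
    [0,0,0],
    [0,0,0],
    [0,0,0],
    [0,0,0],
  ],
)

```text
clock: 4.27
position: [0.487, -0.3746, 0.2998]
tool_rot: [-3.141, -0.001, 2.965]
force: [-1.3, 0.1, 0.3]
grip_width: 0.0854
finger_force: 0.0
```

>>> apply_moves(
  linear=[
    [-0.09,-0.1,0.2],
    [-0.09,-0.1,0.4],
    [-0.09,-0.1,0.6],
    [-0.09,-0.1,0.8],
    [-0.09,-0.1,1],
  ],
  delta_rot=[
    [0,0,0],
    [0,0,0],
    [0,0,0],
    [0,0,0],
    [0,0,0],
  ],
)

```text
clock: 4.68
position: [0.4953, -0.3832, 0.199]
tool_rot: [3.141, -0.0, 2.968]
force: [0.6, 0.4, -0.7]
grip_width: 0.0852
finger_force: 0.0
```

>>> apply_moves(
  linear=[
    [0,0,0.2],
    [0,0,0.4],
    [0,0,0.6],
    [0,0,0.8],
    [0,0,0.9],
  ],
  delta_rot=[
    [0,0,0],
    [0,0,0],
    [0,0,0],
    [0,0,0],
    [0,0,0],
  ],
)

```text
clock: 5.1
position: [0.4946, -0.3826, 0.1077]
tool_rot: [3.14, -0.002, 2.968]
force: [-0.1, 0.9, -0.9]
grip_width: 0.0855
finger_force: 0.0
```

>>> apply_moves(
  linear=[
    [0,0,0.1],
    [0,0,0.2],
    [0,0,0.3],
    [0,0,0.4],
    [0,0,0.4],
  ],
  delta_rot=[
    [0,0,0],
    [0,0,0],
    [0,0,0],
    [0,0,0],
    [0,0,0],
  ],
)

```text
clock: 5.52
position: [0.4946, -0.3832, 0.0683]
tool_rot: [3.141, -0.002, 2.967]
force: [-0.4, 0.3, -0.9]
grip_width: 0.0849
finger_force: 0.0
```

>>> apply_moves(
  linear=[
    [0,0,0],
    [0,0,0],
    [0,0,0],
    [0,0,0],
    [0,0,0],
  ],
  delta_rot=[
    [0,0,0],
    [0,0,0],
    [0,0,0],
    [0,0,0],
    [0,0,0],
  ],
  gripper=-1,
  force=30,
)

```text
clock: 5.93
position: [0.4955, -0.3841, 0.0707]
tool_rot: [-3.141, 0.001, 2.967]
force: [-1.6, 3.4, 7.0]
grip_width: 0.0276
finger_force: 29.6
```

>>> apply_moves(
  linear=[
    [0,0,0],
    [0,0,0],
    [0,0,0],
    [0,0,0],
    [0,0,0],
  ],
  delta_rot=[
    [0,0,0],
    [0,0,0],
    [0,0,0],
    [0,0,0],
    [0,0,0],
  ],
  gripper=-1,
  force=100,
)

```text
clock: 6.35
position: [0.4956, -0.3841, 0.0709]
tool_rot: [-3.141, 0.001, 2.967]
force: [-1.1, -0.6, 8.1]
grip_width: 0.0261
finger_force: 99.0
```

>>> apply_moves(
  linear=[
    [0,0,-0.1],
    [0,0,-0.3],
    [0,0,-0.5],
    [0,0,-0.75],
    [0,0,-1],
  ],
  delta_rot=[
    [0,0,0],
    [0,0,0],
    [0,0,0],
    [0,0,0],
    [0,0,0],
  ],
)

```text
clock: 6.77
position: [0.4949, -0.3836, 0.1716]
tool_rot: [3.141, -0.001, 2.967]
force: [-0.2, -0.2, -2.0]
grip_width: 0.0263
finger_force: 98.5
```

>>> apply_moves(
  linear=[
    [0,0,-0.2],
    [0,0,-0.4],
    [0,0,-0.6],
    [0,0,-0.8],
    [0,0,-0.9],
  ],
  delta_rot=[
    [0,0,0],
    [0,0,0],
    [0,0,0],
    [0,0,0],
    [0,0,0],
  ],
)

```text
clock: 7.18
position: [0.4955, -0.3842, 0.2631]
tool_rot: [-3.141, 0.003, 2.967]
force: [0.1, -0.3, -1.9]
grip_width: 0.0264
finger_force: 98.5
```

>>> apply_moves(
  linear=[
    [0,0,0],
    [0,0,0],
    [0,0,0],
    [0,0,0],
    [0,0,0],
  ],
  delta_rot=[
    [0,0,0],
    [0,0,0],
    [0,0,0],
    [0,0,0],
    [0,0,0],
  ],
)

```text
clock: 7.6
position: [0.4949, -0.3836, 0.2591]
tool_rot: [3.141, -0.001, 2.967]
force: [-0.5, 0.6, -2.2]
grip_width: 0.0259
finger_force: 98.5
```

Run:
```python
from h import *
im,d=optics.grab_frame('scene'); s=monitor.observe(); print(s['position'],s['tool_rot'],s['force'])
u=proj('scene',[s['position']])[0].astype(int);print(u)
c=im[u[1]-50:u[1]+70,u[0]-60:u[0]+60]; cv2.imwrite('pics/lift.png',cv2.resize(c,(600,600),interpolation=cv2.INTER_CUBIC)[:,:,::-1])
```

```text
[ 0.49495245 -0.38363877  0.25928726] [ 3.14120659e+00 -1.21055456e-03  2.96724808e+00] [ 0.57780404  0.28230318 -1.48956871]
[156 222]
```

View pics/lift.png

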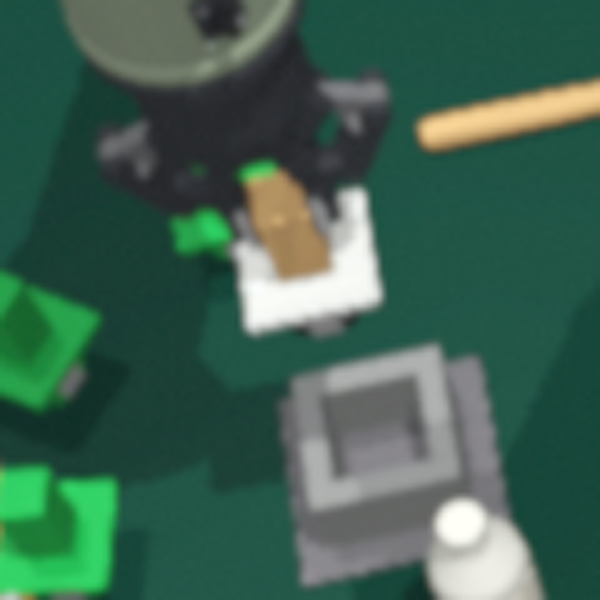

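>>> apply_moves(
  linear=[
    [0,0,-0.1],
    [0,0,-0.2],
    [0,0,-0.3],
    [0,0,-0.4],
    [0,0,-0.4],
  ],
  delta_rot=[
    [0,-0.055,0],
    [0,-0.11,0],
    [0,-0.165,0],
    [0,-0.22,0],
    [0,-0.27,0],
  ],
)

```text
clock: 8.07
position: [0.4941, -0.3844, 0.3008]
tool_rot: [3.141, 0.517, 2.966]
force: [1.1, -1.5, -2.1]
grip_width: 0.0263
finger_force: 99.1
```

Run:
```python
from h import *
im,d=optics.grab_frame('scene'); s=monitor.observe(); print(s['position'],s['tool_rot'],s['force'])
u=proj('scene',[s['position']])[0].astype(int);print(u)
c=im[u[1]-40:u[1]+60,u[0]-50:u[0]+50]; cv2.imwrite('pics/tilt.png',cv2.resize(c,(600,600),interpolation=cv2.INTER_CUBIC)[:,:,::-1])
```

```text
[ 0.49287846 -0.38430522  0.29915773] [3.13763333 0.51592964 2.9636053 ] [ 0.29802437  0.14405408 -2.95806523]
[152 214]
```

View pics/tilt.png

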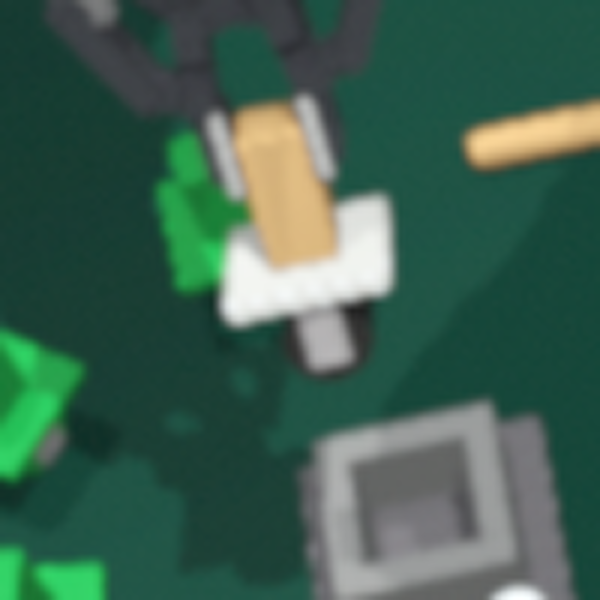

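The tilted view shows the black round roller end-on at crop (325,345), facing +x. So the axle lies along tool x and rolls along y, as wanted.

```bash
cat >> h.py <<'E'
from scipy.spatial.transform import Rotation as Ro
YAW=np.radians(-8.); O=np.array([0.583,0.083,0]); T=0.157; D0=0.056
u=np.array([np.cos(YAW),np.sin(YAW),0]); w=np.array([-np.sin(YAW),np.cos(YAW),0]); zz=np.array([0,0,1.])
ey=w*np.cos(T)+zz*np.sin(T); ez=-w*np.sin(T)+zz*np.cos(T); A=O-0.2*w+zz*(0.075-0.2*np.tan(T))
RT=np.c_[-u,ey,-ez]
def tcp(x,a,h): return A+x*u+a*ey+(h+D0)*ez     # h: roller bottom height over slide line
def xah(p): r=np.array(p)-A; return np.array([r@u,r@ey,r@ez-D0])
def shares(p,R=RT):
    s=monitor.observe(); R0=Ro.from_euler('xyz',s['tool_rot']).as_matrix()
    return (R0.T@(p-s['position'])/0.1).round(3), (Ro.from_matrix(R0.T@R).as_rotvec()/np.radians(120)).round(4)
E
python3 - <<'E'
from h import *
print(A,tcp(-.06,-.07,.108),tcp(-.06,-.07,.208),Ro.from_matrix(RT).as_euler('xyz'))
print(shares(tcp(-.06,-.07,.208)))
im,d=optics.grab_frame('scene'); s=monitor.observe()
P=cloud('scene',d); R=Ro.from_euler('xyz',s['tool_rot']).as_matrix(); L=(P-s['position'])@R
m=(np.abs(L[...,0])<.012)&(np.abs(L[...,1])<.045)&(np.abs(L[...,1])>.0145)&(L[...,2]<.002)&(L[...,2]>-.08)
print('finger pts z', np.percentile(L[m][:,2],[0,5,50,95,100]) )
m=(np.abs(L[...,0])<.04)&(np.abs(L[...,1])<.04)&(L[...,2]>-.08)&(L[...,2]<.08)&(d>0)
wh=m&(im.min(-1)>190); print('collar', L[wh].min(0),L[wh].max(0), np.median(L[wh],0))
bl=m&(L[...,2]>.01)&(im.max(-1)<110); print('roller',len(L[bl]),L[bl].max(0),L[bl].min(0))
E
```

```text
[ 0.55516538 -0.11505361  0.04333944] [ 0.48255827 -0.20056223  0.19437746] [ 0.48038222 -0.21604565  0.29314754] [2.98459265 0.         3.00196631]
(array([ 0.396,  1.634, -0.149]), array([-0.0762,  0.2472,  0.002 ]))
finger pts z [-0.07979543 -0.07777444 -0.05844494 -0.03666697  0.00137535]
collar [-0.03532857 -0.03357013 -0.00120821] [0.03171955 0.0312604  0.01332436] [-0.01582888  0.00432096  0.00471549]
roller 93 [0.01488912 0.01694118 0.05695705] [-0.02007861 -0.01660083  0.02499497]
```

>>> apply_moves(
  linear=[
    [0.04,0.16,-0.03],
    [0.08,0.32,-0.06],
    [0.12,0.5,-0.07],
    [0.16,0.66,-0.07],
    [0.2,0.82,-0.07],
  ],
  delta_rot=[
    [-0.015,0.05,0],
    [-0.03,0.1,0],
    [-0.046,0.15,0.001],
    [-0.061,0.2,0.002],
    [-0.0762,0.2472,0.002],
  ],
  gripper=-1,
  force=120,
)

```text
clock: 8.58
position: [0.4899, -0.2986, 0.2965]
tool_rot: [2.986, -0.013, 3.007]
force: [-0.9, 1.1, -2.6]
grip_width: 0.0259
finger_force: 121.8
```

```bash
python3 -c "
from h import *
print(shares(tcp(-.06,-.075,.208)),shares(tcp(-.06,-.075,.108)))"
```

```text
(array([0.205, 0.74 , 0.16 ]), array([-0.0009, -0.0067,  0.0012])) (array([0.191, 0.742, 1.16 ]), array([-0.0009, -0.0067,  0.0012]))
```

>>> apply_moves(
  linear=[
    [0.05,0.2,0.1],
    [0.1,0.4,0.2],
    [0.15,0.6,0.35],
    [0.2,0.74,0.5],
    [0.2,0.74,0.65],
  ],
  delta_rot=[
    [0,0,0],
    [0,0,0],
    [0,0,0],
    [0,0,0],
    [0,0,0],
  ],
)

```text
clock: 9.0
position: [0.481, -0.2109, 0.243]
tool_rot: [2.985, -0.008, 3.009]
force: [1.7, 0.2, -2.3]
grip_width: 0.0256
finger_force: 121.8
```

>>> apply_moves(
  linear=[
    [0,0,0],
    [0,0,0],
    [0,0,0],
    [0,0,0],
    [0,0,0],
  ],
  delta_rot=[
    [0,0,0],
    [0,0,0],
    [0,0,0],
    [0,0,0],
    [0,0,0],
  ],
)

```text
clock: 9.42
position: [0.4808, -0.2145, 0.2438]
tool_rot: [2.985, -0.006, 3.005]
force: [-0.0, 0.7, -1.7]
grip_width: 0.026
finger_force: 121.9
```

```bash
python3 -c "
from h import *
print(shares(tcp(-.06,-.06,.108)),xah(monitor.observe()['position']))
for n in ('scene','top'):
  f=[monitor.observe()['force']@RT for _ in range(1)]; im,d=optics.grab_frame(n); print(f, xah(monitor.observe()['position']))
cv2.imwrite('pics/near.png',cv2.resize(im[150:250,200:350],(750,500))[:,:,::-1])
"
```

```text
(array([-0.001,  0.162,  0.511]), array([-0.    , -0.0028,  0.0011])) [-0.05977553 -0.07615762  0.15906166]
[array([0.13903649, 0.38397009, 1.74494481])] [-0.05989072 -0.07608193  0.15894597]
[array([-0.12829741,  0.46547961,  2.31506788])] [-0.05995608 -0.07598399  0.15884135]
```

View pics/near.png

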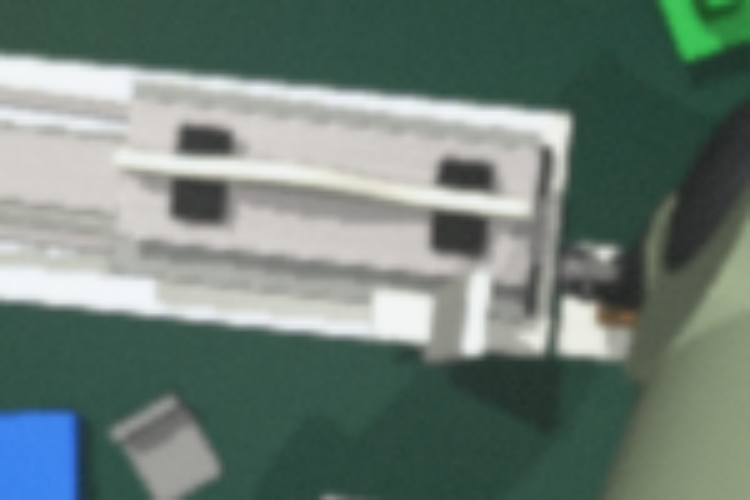

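```bash
cat >> h.py <<'E'
def sled(n='scene',F=None):
    im,d=F if F is not None else optics.grab_frame(n)
    P=cloud(n,d); L=np.stack([(P-A)@u,(P-A)@ey,(P-A)@ez],-1)
    m=(np.abs(L[...,0]-.002)<.012)&(L[...,2]>.080)&(L[...,2]<.14)&(L[...,1]>-.06)&(L[...,1]<.5)&(d>0)&(im.min(-1)>120)
    return L[m]
def qest(Q):  # uphill end of the panel, per height band
    e=[]
    for lo in np.arange(.080,.104,.004):
        q=Q[(Q[:,2]>=lo)&(Q[:,2]<lo+.004)]
        if len(q)>3: e.append(q[:,1].max())
    return np.median(e)-.220 if e else np.nan, len(Q)
E
python3 - <<'E'
from h import *
for n in('scene','top'):
    F=np.load(f'f_{n}.npz'); Q=sled(n,(F['im'],F['d'])); print(n,qest(Q),Q.min(0),Q.max(0))
    b=np.digitize(Q[:,1],np.arange(-.04,.24,.01)); print([(int(1000*Q[b==k,1].mean()),int(1000*Q[b==k,2].max()),int(1000*Q[b==k,2].min())) for k in np.unique(b)])
im,d=optics.grab_frame('scene');print(qest(sled('scene',(im,d))))
E
```

```text
scene (np.float64(-0.002822470233049823), 775) [-0.00648239 -0.04241514  0.08004803] [0.01197708 0.22307455 0.13495908]
[(-41, 103, 100), (-34, 106, 81), (-25, 106, 83), (-15, 107, 80), (-5, 109, 80), (4, 108, 81), (15, 106, 80), (24, 104, 80), (34, 107, 80), (45, 111, 80), (55, 114, 81), (65, 118, 80), (75, 124, 80), (85, 126, 83), (95, 133, 83), (104, 133, 80), (115, 134, 80), (125, 134, 80), (134, 130, 80), (144, 126, 81), (154, 122, 82), (164, 117, 81), (174, 111, 80), (185, 109, 81), (195, 106, 80), (205, 108, 82), (215, 107, 80), (221, 102, 99)]
top (np.float64(-0.022606987444332288), 375) [-0.00715914 -0.04012307  0.08008155] [0.01172252 0.22503655 0.13714483]
[(-40, 98, 98), (-34, 106, 100), (-25, 107, 81), (-15, 110, 83), (-5, 110, 82), (3, 106, 81), (14, 109, 80), (25, 111, 80), (36, 111, 100), (45, 109, 86), (55, 114, 81), (65, 122, 94), (75, 124, 81), (85, 128, 82), (95, 133, 85), (105, 135, 88), (115, 135, 88), (124, 137, 83), (135, 134, 81), (145, 130, 88), (154, 124, 80), (164, 122, 82), (174, 120, 82), (185, 114, 80), (194, 109, 98), (205, 109, 85), (215, 107, 99), (222, 108, 102)]
(np.float64(-0.0036308425425682633), 768)
```

>>> apply_moves(
  linear=[
    [0,0,0.12],
    [0,0,0.25],
    [0,0.05,0.38],
    [0,0.1,0.5],
    [0,0.15,0.5],
  ],
  delta_rot=[
    [0,0,0],
    [0,0,0],
    [0,0,0],
    [0,0,0],
    [0,0,0],
  ],
)

```text
clock: 9.98
position: [0.4825, -0.1906, 0.1946]
tool_rot: [2.983, -0.009, 3.006]
force: [-0.6, 0.3, -1.8]
grip_width: 0.0259
finger_force: 121.9
```

>>> apply_moves(
  linear=[
    [0,0.04,0],
    [0,0.08,0],
    [0,0.12,0],
    [0,0.16,0],
    [0,0.2,0],
  ],
  delta_rot=[
    [0,0,0],
    [0,0,0],
    [0,0,0],
    [0,0,0],
    [0,0,0],
  ],
)

```text
clock: 10.4
position: [0.4862, -0.1716, 0.1999]
tool_rot: [2.984, -0.005, 3.006]
force: [-0.0, -0.5, -2.7]
grip_width: 0.0257
finger_force: 121.9
```

>>> apply_moves(
  linear=[
    [0,0.02,0],
    [0,0.04,0],
    [0,0.07,0],
    [0,0.1,0],
    [0,0.13,0],
  ],
  delta_rot=[
    [0,0,0],
    [0,0,0],
    [0,0,0],
    [0,0,0],
    [0,0,0],
  ],
)

```text
clock: 10.82
position: [0.4875, -0.1622, 0.2016]
tool_rot: [2.988, -0.005, 3.004]
force: [-0.9, -18.6, -3.0]
grip_width: 0.0262
finger_force: 121.9
```

>>> apply_moves(
  linear=[
    [0,0.03,0],
    [0,0.06,0],
    [0,0.1,0],
    [0,0.13,0],
    [0,0.16,0],
  ],
  delta_rot=[
    [0,0,0],
    [0,0,0],
    [0,0,0],
    [0,0,0],
    [0,0,0],
  ],
)

```text
clock: 11.23
position: [0.4896, -0.1466, 0.2041]
tool_rot: [2.988, -0.005, 3.004]
force: [-2.2, -17.3, -3.4]
grip_width: 0.0259
finger_force: 122.1
```

>>> apply_moves(
  linear=[
    [0,0.03,0],
    [0,0.07,0],
    [0,0.1,0],
    [0,0.14,0],
    [0,0.17,0],
  ],
  delta_rot=[
    [0,0,0],
    [0,0,0],
    [0,0,0],
    [0,0,0],
    [0,0,0],
  ],
)

```text
clock: 11.65
position: [0.4919, -0.13, 0.2067]
tool_rot: [2.988, -0.005, 3.004]
force: [-3.1, -18.5, -2.7]
grip_width: 0.0259
finger_force: 122.2
```

```bash
python3 -c "
from h import *
s=monitor.observe();print(xah(s['position']),s['force']@RT,shares(s['position'])[1])
print(qest(sled()));s=monitor.observe();print(xah(s['position']),s['force']@RT,s['moment']@RT,s['qpos'])
"
```

```text
[-0.06056282  0.00226511  0.10905278] [  0.45822005 -18.96987699  -0.31630921] [-0.0017 -0.0024  0.0004]
(np.float64(0.037841399378859525), 762)
[-0.06061035  0.00331775  0.10898053] [ -1.38624928 -10.38541105  -1.05439618] [ 2.95122684 -0.05804069 -0.22200088] [ 0.19663327  0.3524217   0.06550923  1.87541822 -0.21610141  0.94951609
  1.8207896 ]
```

>>> apply_moves(
  linear=[
    [0,0.03,0],
    [0,0.07,0],
    [0,0.1,0],
    [0,0.14,0],
    [0,0.17,0],
  ],
  delta_rot=[
    [0,0,0],
    [0,0,0],
    [0,0,0],
    [0,0,0],
    [0,0,0],
  ],
)

```text
clock: 12.12
position: [0.4941, -0.1133, 0.2094]
tool_rot: [2.988, -0.005, 3.004]
force: [-4.3, -18.0, -1.5]
grip_width: 0.0258
finger_force: 122.2
```

>>> apply_moves(
  linear=[
    [0,0.03,0],
    [0,0.07,0],
    [0,0.1,0],
    [0,0.14,0],
    [0,0.17,0],
  ],
  delta_rot=[
    [0,0,0],
    [0,0,0],
    [0,0,0],
    [0,0,0],
    [0,0,0],
  ],
)

```text
clock: 12.53
position: [0.4964, -0.0966, 0.212]
tool_rot: [2.988, -0.005, 3.004]
force: [-2.1, -18.2, -1.4]
grip_width: 0.0261
finger_force: 122.4
```

>>> apply_moves(
  linear=[
    [0,0.03,0],
    [0,0.07,0],
    [0,0.1,0],
    [0,0.14,0],
    [0,0.17,0],
  ],
  delta_rot=[
    [0,0,0],
    [0,0,0],
    [0,0,0],
    [0,0,0],
    [0,0,0],
  ],
)

```text
clock: 12.95
position: [0.4987, -0.08, 0.2147]
tool_rot: [2.988, -0.005, 3.004]
force: [-3.5, -17.8, -1.0]
grip_width: 0.026
finger_force: 122.6
```

>>> apply_moves(
  linear=[
    [0,0.03,0],
    [0,0.07,0],
    [0,0.1,0],
    [0,0.14,0],
    [0,0.17,0],
  ],
  delta_rot=[
    [0,0,0],
    [0,0,0],
    [0,0,0],
    [0,0,0],
    [0,0,0],
  ],
)

```text
clock: 13.37
position: [0.501, -0.0634, 0.2173]
tool_rot: [2.988, -0.005, 3.004]
force: [-3.6, -17.9, -0.8]
grip_width: 0.026
finger_force: 122.7
```

>>> apply_moves(
  linear=[
    [0,0.03,0],
    [0,0.07,0],
    [0,0.1,0],
    [0,0.14,0],
    [0,0.17,0],
  ],
  delta_rot=[
    [0,0,0],
    [0,0,0],
    [0,0,0],
    [0,0,0],
    [0,0,0],
  ],
)

```text
clock: 13.78
position: [0.5032, -0.0467, 0.22]
tool_rot: [2.988, -0.006, 3.004]
force: [-3.5, -18.6, 1.7]
grip_width: 0.026
finger_force: 122.7
```

>>> apply_moves(
  linear=[
    [0,0.03,0],
    [0,0.07,0],
    [0,0.1,0],
    [0,0.14,0],
    [0,0.17,0],
  ],
  delta_rot=[
    [0,0,0],
    [0,0,0],
    [0,0,0],
    [0,0,0],
    [0,0,0],
  ],
)

```text
clock: 14.2
position: [0.5055, -0.0301, 0.2226]
tool_rot: [2.988, -0.006, 3.004]
force: [-3.9, -18.4, 0.6]
grip_width: 0.0258
finger_force: 122.8
```

>>> apply_moves(
  linear=[
    [0,0.03,0],
    [0,0.07,0],
    [0,0.1,0],
    [0,0.14,0],
    [0,0.17,0],
  ],
  delta_rot=[
    [0,0,0],
    [0,0,0],
    [0,0,0],
    [0,0,0],
    [0,0,0],
  ],
)

```text
clock: 14.62
position: [0.5078, -0.0135, 0.2253]
tool_rot: [2.988, -0.006, 3.004]
force: [-4.2, -19.3, 0.7]
grip_width: 0.0258
finger_force: 122.8
```

>>> apply_moves(
  linear=[
    [0,0.03,0],
    [0,0.07,0],
    [0,0.1,0],
    [0,0.14,0],
    [0,0.17,0],
  ],
  delta_rot=[
    [0,0,0],
    [0,0,0],
    [0,0,0],
    [0,0,0],
    [0,0,0],
  ],
)

```text
clock: 15.03
position: [0.51, 0.0032, 0.2279]
tool_rot: [2.988, -0.006, 3.004]
force: [-3.8, -18.8, 1.4]
grip_width: 0.0259
finger_force: 122.9
```

>>> apply_moves(
  linear=[
    [0,0.03,0],
    [0,0.07,0],
    [0,0.1,0],
    [0,0.14,0],
    [0,0.17,0],
  ],
  delta_rot=[
    [0,0,0],
    [0,0,0],
    [0,0,0],
    [0,0,0],
    [0,0,0],
  ],
)

```text
clock: 15.45
position: [0.5123, 0.0198, 0.2306]
tool_rot: [2.988, -0.006, 3.004]
force: [-4.2, -18.9, 2.1]
grip_width: 0.0257
finger_force: 122.9
```

>>> apply_moves(
  linear=[
    [0,0.03,0],
    [0,0.07,0],
    [0,0.1,0],
    [0,0.14,0],
    [0,0.17,0],
  ],
  delta_rot=[
    [0,0,0],
    [0,0,0],
    [0,0,0],
    [0,0,0],
    [0,0,0],
  ],
)

```text
clock: 15.87
position: [0.5146, 0.0364, 0.2332]
tool_rot: [2.988, -0.006, 3.004]
force: [-4.7, -19.1, 1.5]
grip_width: 0.0256
finger_force: 123.0
```

```bash
python3 -c "
from h import *
s=monitor.observe();print(xah(s['position']),s['force']@RT,shares(s['position'])[1])
print(qest(sled()));s=monitor.observe();print(xah(s['position']),s['force']@RT,s['qpos'])
"
```

```text
[-0.0612575   0.17225282  0.10895471] [  2.04675035 -19.07140813  -4.57524646] [-0.0016 -0.0031  0.0004]
(np.float64(0.2078880956094368), 772)
[-0.06131473  0.17329382  0.10886635] [ 1.06028412e-02 -1.09065149e+01 -2.10858862e+00] [-8.11518430e-02  3.04807064e-01 -6.81044148e-04  1.86583302e+00
 -1.87106090e-01  9.51605353e-01  1.45869161e+00]
```

```bash
cat >> h.py <<'E'
_y=np.linspace(-.06,.26,3201); _ph=2*np.pi*(_y-.03)/.17; _in=(_y>.03)&(_y<.2)
_z=np.where(_in,.014*(1-np.cos(_ph)),0); _th=np.arctan(np.where(_in,.014*2*np.pi/.17*np.sin(_ph),0))
_yc=_y-.018*np.sin(_th); _zc=_z+.018*(np.cos(_th)-1)
def bot(yc): return np.interp(yc,_yc,_zc), np.interp(yc,_yc,_th)   # roller bottom height, slope
def bands(Q):
    e=[Q[(Q[:,2]>=l)&(Q[:,2]<l+.004),1] for l in np.arange(.072,.096,.004)]
    e=[x.max() for x in e if len(x)>3]; return (np.median(e)-.2167) if e else np.nan
def plan(hcmd,Fg=9.3,N=5.5,off=0.,a=None,n=10,q=None,fz0=2.0,cam=True):
    s0=monitor.observe()
    if cam: Q=sled(); qm=bands(Q); s=monitor.observe()
    else: qm=q; s=s0
    p=xah(s['position']); a=p[1] if a is None else a
    q0=qm if q is None else q
    def v(y): return max((Fg-5.5*np.tan(bot(y)[1]))/240,0)
    if cam: q0=max(q0-v(a-q0)*.05,0)
    y=a-q0; b,th=bot(y); hexp=.105+off+b
    print('t %.2f qcam %.4f q %.4f y %.4f h %.4f v %.3f'%(s['clock'],qm,q0,y,p[2],v(y)),'N: %.1f %.1f'%(fz0-(s0['force']@RT)[2],fz0-(s['force']@RT)[2]),'Nmodel %.2f slope %.2f'%((.8+500*(hexp-p[2]))/np.cos(th),np.tan(th)),'fy %.1f'%(s['force']@RT)[1])
    rows=[]; ys=[]
    for k in range(n):
        for _ in range(10): y=min(y+v(y)/120,a)
        b,th=bot(y); h=.105+off+b-(N*np.cos(th)-.8)/500
        rows.append(h); ys.append(y)
    rows=np.array(rows); print('z rows',(-(rows-hcmd)/.1).round(3).tolist()); print('y',np.round(ys,3).tolist()); print('h',rows.round(4).tolist())
E
python3 - <<'E'
from h import *
print([(round(y,3),bot(y)[0].round(4),np.tan(bot(y)[1]).round(2)) for y in np.arange(.01,.22,.01)])
E
```

```text
[(np.float64(0.01), np.float64(0.0), np.float64(0.0)), (np.float64(0.02), np.float64(0.0), np.float64(0.0)), (np.float64(0.03), np.float64(0.0), np.float64(0.0)), (np.float64(0.04), np.float64(0.0014), np.float64(0.27)), (np.float64(0.05), np.float64(0.005), np.float64(0.44)), (np.float64(0.06), np.float64(0.0098), np.float64(0.51)), (np.float64(0.07), np.float64(0.015), np.float64(0.51)), (np.float64(0.08), np.float64(0.0197), np.float64(0.44)), (np.float64(0.09), np.float64(0.0237), np.float64(0.34)), (np.float64(0.1), np.float64(0.0264), np.float64(0.21)), (np.float64(0.11), np.float64(0.0278), np.float64(0.07)), (np.float64(0.12), np.float64(0.0278), np.float64(-0.07)), (np.float64(0.13), np.float64(0.0264), np.float64(-0.21)), (np.float64(0.14), np.float64(0.0237), np.float64(-0.34)), (np.float64(0.15), np.float64(0.0197), np.float64(-0.44)), (np.float64(0.16), np.float64(0.015), np.float64(-0.51)), (np.float64(0.17), np.float64(0.0098), np.float64(-0.51)), (np.float64(0.18), np.float64(0.005), np.float64(-0.44)), (np.float64(0.19), np.float64(0.0014), np.float64(-0.27)), (np.float64(0.2), np.float64(0.0), np.float64(0.0)), (np.float64(0.21), np.float64(0.0), np.float64(0.0))]
```

>>> apply_moves(
  linear=[
    [0,0.03,0],
    [0,0.07,0],
    [0,0.1,0],
    [0,0.14,0],
    [0,0.17,0],
  ],
  delta_rot=[
    [0,0,0],
    [0,0,0],
    [0,0,0],
    [0,0,0],
    [0,0,0],
  ],
)

```text
clock: 16.33
position: [0.5168, 0.053, 0.2358]
tool_rot: [2.988, -0.006, 3.004]
force: [-4.4, -18.9, 1.4]
grip_width: 0.0255
finger_force: 122.6
```

>>> apply_moves(
  linear=[
    [0,0.03,0],
    [0,0.06,0],
    [0,0.08,0],
    [0,0.1,0],
    [0,0.12,0],
  ],
  delta_rot=[
    [0,0,0],
    [0,0,0],
    [0,0,0],
    [0,0,0],
    [0,0,0],
  ],
)

```text
clock: 16.75
position: [0.5185, 0.0651, 0.2377]
tool_rot: [2.987, -0.006, 3.004]
force: [-5.2, -29.2, 7.8]
grip_width: 0.0261
finger_force: 123.6
```

>>> apply_moves(
  linear=[
    [0,0.01,0],
    [0,0.02,0],
    [0,0.03,0],
    [0,0.03,0],
    [0,0.03,0],
  ],
  delta_rot=[
    [0,0,0],
    [0,0,0],
    [0,0,0],
    [0,0,0],
    [0,0,0],
  ],
)

```text
clock: 17.17
position: [0.5185, 0.0652, 0.2379]
tool_rot: [2.991, -0.007, 3.002]
force: [-7.6, -31.3, 5.0]
grip_width: 0.0261
finger_force: 123.7
```

```bash
python3 -c "
from h import *
s=monitor.observe();print(xah(s['position']),s['force']@RT)
print(bands(sled()));s=monitor.observe();print(xah(s['position']),s['force']@RT,shares(s['position'])[1])
"
```

```text
[-0.06135728  0.20172165  0.10905161] [  3.21035551 -30.89692258  -9.94714012]
0.23821490535544254
[-0.06132202  0.20176274  0.1090757 ] [  2.69976046 -30.75748548  -9.95627107] [-0.0029 -0.0032 -0.0003]
```

>>> apply_moves(
  linear=[
    [0,-0.16,-0.03],
    [-0.18,-0.2,-0.03],
    [-0.42,-0.2,-0.03],
    [-0.58,-0.16,-0.03],
    [-0.613,-0.12,-0.01],
  ],
  delta_rot=[
    [0,0,0],
    [0,0,0],
    [0,0,0],
    [0,0,0],
    [0,0,0],
  ],
)

```text
clock: 17.63
position: [0.5806, 0.0501, 0.2371]
tool_rot: [2.984, -0.005, 3.005]
force: [-0.8, 0.5, -3.5]
grip_width: 0.026
finger_force: 122.0
```

>>> apply_moves(
  linear=[
    [0,0,0.02],
    [0,0,0.04],
    [0,0,0.06],
    [0,0,0.08],
    [0,0,0.1],
  ],
  delta_rot=[
    [0,0,0],
    [0,0,0],
    [0,0,0],
    [0,0,0],
    [0,0,0],
  ],
)

```text
clock: 18.05
position: [0.5782, 0.0522, 0.2273]
tool_rot: [2.984, -0.006, 3.006]
force: [-1.1, -0.5, 1.3]
grip_width: 0.0257
finger_force: 122.4
```

```bash
python3 -c "
from h import *
print(xah(monitor.observe()['position'])); plan(.099)
"
```

```text
[-0.00046993  0.19549266  0.09930494]
t 18.10 qcam 0.2099 q 0.2079 y -0.0124 h 0.0989 v 0.039 N: 3.4 2.6 Nmodel 3.85 slope 0.00 fy -0.5
z rows [0.034, 0.034, 0.034, 0.034, 0.034, 0.034, 0.034, 0.034, 0.034, 0.034]
y [-0.009, -0.006, -0.003, 0.0, 0.004, 0.007, 0.01, 0.013, 0.017, 0.02]
h [0.0956, 0.0956, 0.0956, 0.0956, 0.0956, 0.0956, 0.0956, 0.0956, 0.0956, 0.0956]
```

>>> apply_moves(
  linear=[
    [0,0,0.012],
    [0,0,0.024],
    [0,0,0.034],
    [0,0,0.04],
    [0,0,0.04],
  ],
  delta_rot=[
    [0,0,0],
    [0,0,0],
    [0,0,0],
    [0,0,0],
    [0,0,0],
  ],
)

```text
clock: 18.52
position: [0.5786, 0.0529, 0.2232]
tool_rot: [2.984, -0.006, 3.006]
force: [-2.1, -0.7, 2.9]
grip_width: 0.0264
finger_force: 122.6
```

```bash
python3 -c "
from h import *
plan(.0949)
"
```

```text
t 18.57 qcam 0.1901 q 0.1882 y 0.0074 h 0.0952 v 0.039 N: 5.0 5.2 Nmodel 5.70 slope 0.00 fy -0.6
z rows [-0.007, -0.007, -0.007, -0.007, -0.007, -0.007, -0.007, -0.009, -0.014, -0.021]
y [0.011, 0.014, 0.017, 0.02, 0.024, 0.027, 0.03, 0.033, 0.036, 0.039]
h [0.0956, 0.0956, 0.0956, 0.0956, 0.0956, 0.0956, 0.0956, 0.0958, 0.0963, 0.097]
```

>>> apply_moves(
  linear=[
    [0,0,0],
    [0,0,0],
    [0,0,0],
    [0,0,0],
    [0,0,0],
  ],
  delta_rot=[
    [0,0,0],
    [0,0,0],
    [0,0,0],
    [0,0,0],
    [0,0,0],
  ],
)

```text
clock: 18.98
position: [0.5787, 0.0529, 0.2233]
tool_rot: [2.984, -0.006, 3.006]
force: [-3.0, -0.6, 3.4]
grip_width: 0.0258
finger_force: 122.6
```

```bash
python3 -c "
from h import *
plan(.0952,Fg=9.8,off=-.0006)
"
```

```text
t 19.03 qcam 0.1751 q 0.1730 y 0.0226 h 0.0952 v 0.041 N: 5.5 6.0 Nmodel 5.42 slope 0.00 fy -0.0
z rows [0.002, 0.002, 0.001, -0.005, -0.012, -0.022, -0.033, -0.044, -0.057, -0.069]
y [0.026, 0.029, 0.033, 0.036, 0.039, 0.042, 0.045, 0.047, 0.05, 0.052]
h [0.095, 0.095, 0.0951, 0.0957, 0.0964, 0.0974, 0.0985, 0.0996, 0.1009, 0.1021]
```

>>> apply_moves(
  linear=[
    [0,0,0.001],
    [0,0,0.001],
    [0,0,0],
    [0,0,-0.006],
    [0,0,-0.013],
  ],
  delta_rot=[
    [0,0,0],
    [0,0,0],
    [0,0,0],
    [0,0,0],
    [0,0,0],
  ],
)

```text
clock: 19.45
position: [0.5787, 0.0524, 0.2246]
tool_rot: [2.984, -0.006, 3.006]
force: [-1.6, -2.4, 3.0]
grip_width: 0.0259
finger_force: 122.8
```

```bash
python3 -c "
from h import *
plan(.0965,Fg=9.3,off=-.0006)
"
```

```text
t 19.50 qcam 0.1563 q 0.1547 y 0.0407 h 0.0967 v 0.032 N: 5.4 6.2 Nmodel 5.65 slope 0.28 fy -3.1
z rows [-0.015, -0.025, -0.036, -0.048, -0.06, -0.071, -0.083, -0.095, -0.107, -0.119]
y [0.043, 0.046, 0.048, 0.051, 0.053, 0.055, 0.058, 0.06, 0.062, 0.064]
h [0.098, 0.099, 0.1001, 0.1013, 0.1025, 0.1036, 0.1048, 0.106, 0.1072, 0.1084]
```

>>> apply_moves(
  linear=[
    [0,0,-0.014],
    [0,0,-0.025],
    [0,0,-0.036],
    [0,0,-0.048],
    [0,0,-0.06],
  ],
  delta_rot=[
    [0,0,0],
    [0,0,0],
    [0,0,0],
    [0,0,0],
    [0,0,0],
  ],
)

```text
clock: 19.92
position: [0.5786, 0.0516, 0.2306]
tool_rot: [2.984, -0.006, 3.006]
force: [-1.8, -3.6, 3.0]
grip_width: 0.026
finger_force: 122.7
```

```bash
python3 -c "
from h import *
plan(.1025,Fg=9.3,off=-.0006)
"
```

```text
t 19.97 qcam 0.1457 q 0.1443 y 0.0512 h 0.1029 v 0.028 N: 5.5 6.2 Nmodel 4.73 slope 0.45 fy -3.5
z rows [-0.002, -0.013, -0.025, -0.037, -0.049, -0.06, -0.072, -0.083, -0.094, -0.105]
y [0.054, 0.056, 0.058, 0.06, 0.063, 0.065, 0.067, 0.069, 0.072, 0.074]
h [0.1027, 0.1038, 0.105, 0.1062, 0.1074, 0.1085, 0.1097, 0.1108, 0.1119, 0.113]
```

>>> apply_moves(
  linear=[
    [0,0,-0.011],
    [0,0,-0.022],
    [0,0,-0.034],
    [0,0,-0.046],
    [0,0,-0.057],
  ],
  delta_rot=[
    [0,0,0],
    [0,0,0],
    [0,0,0],
    [0,0,0],
    [0,0,0],
  ],
)

```text
clock: 20.38
position: [0.5785, 0.0508, 0.2362]
tool_rot: [2.984, -0.006, 3.006]
force: [-1.6, -3.3, 2.7]
grip_width: 0.026
finger_force: 122.9
```

```bash
python3 -c "
from h import *
plan(.1082,Fg=9.3,off=-.0006)
"
```

```text
t 20.43 qcam 0.1316 q 0.1302 y 0.0653 h 0.1085 v 0.027 N: 5.2 7.0 Nmodel 5.64 slope 0.52 fy -3.8
z rows [-0.017, -0.028, -0.04, -0.05, -0.061, -0.071, -0.081, -0.09, -0.099, -0.107]
y [0.068, 0.07, 0.072, 0.074, 0.077, 0.079, 0.081, 0.084, 0.086, 0.089]
h [0.1099, 0.111, 0.1122, 0.1132, 0.1143, 0.1153, 0.1163, 0.1172, 0.1181, 0.1189]
```

>>> apply_moves(
  linear=[
    [0,0,-0.016],
    [0,0,-0.028],
    [0,0,-0.04],
    [0,0,-0.051],
    [0,0,-0.062],
  ],
  delta_rot=[
    [0,0,0],
    [0,0,0],
    [0,0,0],
    [0,0,0],
    [0,0,0],
  ],
)

```text
clock: 20.85
position: [0.5784, 0.0499, 0.2423]
tool_rot: [2.984, -0.006, 3.006]
force: [-1.3, -4.3, 3.6]
grip_width: 0.0259
finger_force: 122.8
```

```bash
python3 -c "
from h import *
plan(.1144,Fg=9.3,off=-.0006)
"
```

```text
t 20.90 qcam 0.1203 q 0.1189 y 0.0767 h 0.1147 v 0.028 N: 6.3 5.6 Nmodel 5.24 slope 0.47 fy -3.2
z rows [-0.009, -0.018, -0.028, -0.037, -0.045, -0.053, -0.06, -0.066, -0.072, -0.076]
y [0.079, 0.081, 0.084, 0.086, 0.089, 0.091, 0.094, 0.097, 0.1, 0.102]
h [0.1153, 0.1162, 0.1172, 0.1181, 0.1189, 0.1197, 0.1204, 0.121, 0.1216, 0.122]
```

>>> apply_moves(
  linear=[
    [0,0,-0.012],
    [0,0,-0.022],
    [0,0,-0.031],
    [0,0,-0.04],
    [0,0,-0.048],
  ],
  delta_rot=[
    [0,0,0],
    [0,0,0],
    [0,0,0],
    [0,0,0],
    [0,0,0],
  ],
)

```text
clock: 21.32
position: [0.5784, 0.0491, 0.2471]
tool_rot: [2.984, -0.006, 3.006]
force: [-1.0, -3.9, 3.3]
grip_width: 0.0258
finger_force: 122.8
```

```bash
python3 -c "
from h import *
plan(.1192,Fg=9.3,off=-.0006)
"
```

```text
t 21.37 qcam 0.1058 q 0.1043 y 0.0914 h 0.1194 v 0.031 N: 5.9 6.8 Nmodel 5.62 slope 0.32 fy -1.5
z rows [-0.012, -0.018, -0.024, -0.028, -0.032, -0.035, -0.037, -0.038, -0.038, -0.036]
y [0.094, 0.097, 0.1, 0.102, 0.105, 0.108, 0.111, 0.115, 0.118, 0.121]
h [0.1204, 0.121, 0.1216, 0.122, 0.1224, 0.1227, 0.1229, 0.123, 0.123, 0.1228]
```

>>> apply_moves(
  linear=[
    [0,0,-0.012],
    [0,0,-0.019],
    [0,0,-0.025],
    [0,0,-0.03],
    [0,0,-0.034],
  ],
  delta_rot=[
    [0,0,0],
    [0,0,0],
    [0,0,0],
    [0,0,0],
    [0,0,0],
  ],
)

```text
clock: 21.78
position: [0.5783, 0.0487, 0.2504]
tool_rot: [2.984, -0.006, 3.006]
force: [0.7, -0.8, 3.5]
grip_width: 0.026
finger_force: 122.8
```

```bash
python3 -c "
from h import *
plan(.1226,Fg=9.3,off=-.0004)
"
```

```text
t 21.83 qcam 0.0919 q 0.0901 y 0.1056 h 0.1227 v 0.036 N: 5.6 6.1 Nmodel 5.50 slope 0.13 fy -0.5
z rows [-0.004, -0.005, -0.006, -0.005, -0.003, -0.0, 0.005, 0.012, 0.02, 0.031]
y [0.109, 0.112, 0.115, 0.118, 0.121, 0.125, 0.128, 0.132, 0.136, 0.14]
h [0.123, 0.1231, 0.1232, 0.1231, 0.1229, 0.1226, 0.1221, 0.1214, 0.1206, 0.1195]
```

>>> apply_moves(
  linear=[
    [0,0,-0.004],
    [0,0,-0.006],
    [0,0,-0.006],
    [0,0,-0.005],
    [0,0,-0.002],
  ],
  delta_rot=[
    [0,0,0],
    [0,0,0],
    [0,0,0],
    [0,0,0],
    [0,0,0],
  ],
)

```text
clock: 22.25
position: [0.5783, 0.0487, 0.2505]
tool_rot: [2.984, -0.006, 3.006]
force: [-0.1, -1.1, 3.1]
grip_width: 0.026
finger_force: 122.7
```

```bash
python3 -c "
from h import *
plan(.1228,Fg=9.3,off=-.0004)
"
```

```text
t 22.30 qcam 0.0740 q 0.0719 y 0.1238 h 0.1227 v 0.042 N: 5.2 5.3 Nmodel 5.54 slope -0.12 fy 0.7
z rows [0.005, 0.011, 0.019, 0.029, 0.041, 0.055, 0.071, 0.088, 0.108, 0.128]
y [0.127, 0.131, 0.135, 0.138, 0.142, 0.146, 0.15, 0.154, 0.159, 0.163]
h [0.1223, 0.1217, 0.1209, 0.1199, 0.1187, 0.1173, 0.1157, 0.114, 0.112, 0.11]
```

>>> apply_moves(
  linear=[
    [0,0,0.006],
    [0,0,0.012],
    [0,0,0.02],
    [0,0,0.03],
    [0,0,0.042],
  ],
  delta_rot=[
    [0,0,0],
    [0,0,0],
    [0,0,0],
    [0,0,0],
    [0,0,0],
  ],
)

```text
clock: 22.72
position: [0.5784, 0.0494, 0.2463]
tool_rot: [2.984, -0.006, 3.006]
force: [0.0, 1.1, 2.7]
grip_width: 0.0257
finger_force: 122.7
```

```bash
python3 -c "
from h import *
plan(.1186,Fg=9.3,off=-.0004)
"
```

```text
t 22.77 qcam 0.0524 q 0.0500 y 0.1456 h 0.1182 v 0.048 N: 4.5 4.0 Nmodel 5.18 slope -0.40 fy 2.2
z rows [0.026, 0.043, 0.062, 0.083, 0.105, 0.127, 0.148, 0.169, 0.188, 0.205]
y [0.15, 0.154, 0.158, 0.162, 0.166, 0.171, 0.175, 0.179, 0.183, 0.187]
h [0.116, 0.1143, 0.1124, 0.1103, 0.1081, 0.1059, 0.1038, 0.1017, 0.0998, 0.0981]
```

>>> apply_moves(
  linear=[
    [0,0,0.026],
    [0,0,0.046],
    [0,0,0.066],
    [0,0,0.088],
    [0,0,0.11],
  ],
  delta_rot=[
    [0,0,0],
    [0,0,0],
    [0,0,0],
    [0,0,0],
    [0,0,0],
  ],
)

```text
clock: 23.18
position: [0.5785, 0.0511, 0.2353]
tool_rot: [2.984, -0.006, 3.006]
force: [0.7, 1.8, 3.2]
grip_width: 0.026
finger_force: 122.9
```

```bash
python3 -c "
from h import *
plan(.1075,Fg=9.3,off=-.0004)
"
```

```text
t 23.23 qcam 0.0300 q 0.0275 y 0.1681 h 0.1069 v 0.051 N: 4.9 3.9 Nmodel 5.68 slope -0.52 fy 2.4
z rows [0.025, 0.046, 0.067, 0.085, 0.1, 0.112, 0.119, 0.119, 0.119, 0.119]
y [0.172, 0.176, 0.181, 0.185, 0.188, 0.192, 0.196, 0.196, 0.196, 0.196]
h [0.105, 0.1029, 0.1008, 0.099, 0.0975, 0.0963, 0.0956, 0.0956, 0.0956, 0.0956]
```

>>> apply_moves(
  linear=[
    [0,0,0.027],
    [0,0,0.049],
    [0,0,0.069],
    [0,0,0.086],
    [0,0,0.1],
  ],
  delta_rot=[
    [0,0,0],
    [0,0,0],
    [0,0,0],
    [0,0,0],
    [0,0,0],
  ],
)

```text
clock: 23.65
position: [0.5787, 0.0524, 0.2254]
tool_rot: [2.984, -0.006, 3.006]
force: [1.2, 0.8, 4.1]
grip_width: 0.026
finger_force: 122.8
```

```bash
python3 -c "
from h import *
plan(.0972,Fg=9.3,off=-.0004)
"
```

```text
t 23.70 qcam 0.0045 q 0.0022 y 0.1932 h 0.0971 v 0.043 N: 5.9 5.7 Nmodel 4.95 slope -0.19 fy 0.8
z rows [0.016, 0.016, 0.016, 0.016, 0.016, 0.016, 0.016, 0.016, 0.016, 0.016]
y [0.195, 0.195, 0.195, 0.195, 0.195, 0.195, 0.195, 0.195, 0.195, 0.195]
h [0.0956, 0.0956, 0.0956, 0.0956, 0.0956, 0.0956, 0.0956, 0.0956, 0.0956, 0.0956]
```

>>> apply_moves(
  linear=[
    [0,0,0.006],
    [0,0,0.011],
    [0,0,0.012],
    [0,0,0.012],
    [0,0,0.012],
  ],
  delta_rot=[
    [0,0,0],
    [0,0,0],
    [0,0,0],
    [0,0,0],
    [0,0,0],
  ],
)

```text
clock: 24.12
position: [0.5787, 0.0526, 0.2244]
tool_rot: [2.984, -0.006, 3.006]
force: [0.7, 0.0, 3.8]
grip_width: 0.0259
finger_force: 122.7
```

```bash
python3 -c "
from h import *
plan(.096,Fg=9.3,off=-.0004)
for i in range(4):
  im,d=optics.grab_frame('scene'); s=monitor.observe(); print(2-(s['force']@RT)[2],xah(s['position']),bands(sled('scene',(im,d))))
cv2.imwrite('pics/end.png',cv2.resize(im[140:290,200:400],(800,600))[:,:,::-1])
"
```

```text
t 24.17 qcam -0.0013 q 0.0000 y 0.1956 h 0.0964 v 0.042 N: 5.7 5.8 Nmodel 5.08 slope -0.13 fy -0.7
z rows [0.004, 0.004, 0.004, 0.004, 0.004, 0.004, 0.004, 0.004, 0.004, 0.004]
y [0.196, 0.196, 0.196, 0.196, 0.196, 0.196, 0.196, 0.196, 0.196, 0.196]
h [0.0956, 0.0956, 0.0956, 0.0956, 0.0956, 0.0956, 0.0956, 0.0956, 0.0956, 0.0956]
4.445025164423717 [-4.40235181e-05  1.95548601e-01  9.64097105e-02] 0.0013122267631487383
4.763675330384471 [-5.65917172e-05  1.95587457e-01  9.63899042e-02] -0.0010919620571279154
5.138220367406545 [-5.61966582e-05  1.95565674e-01  9.63841683e-02] -0.0019200195349993454
4.853632643184348 [-5.13557253e-05  1.95590289e-01  9.63852782e-02] 0.0014513135004831368
```

View pics/end.png

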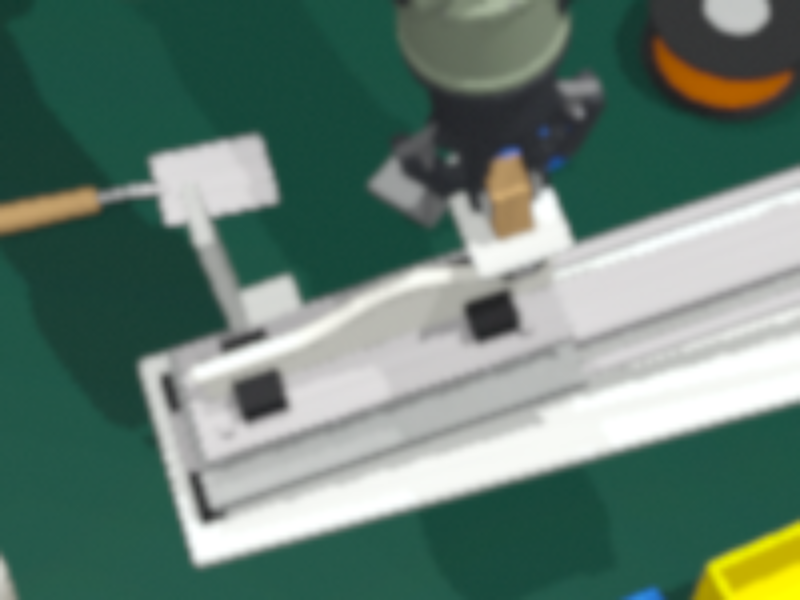

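The end view shows the sled at its bottom stop (crop 190,430), and the roller under the white collar (515,230) on the edge just past the hump. The mean force is about 5.1 N. I'll press 0.5 mm more, let it settle, and hand in.

>>> apply_moves(
  linear=[
    [0,0,0.002],
    [0,0,0.004],
    [0,0,0.005],
    [0,0,0.005],
    [0,0,0.005],
  ],
  delta_rot=[
    [0,0,0],
    [0,0,0],
    [0,0,0],
    [0,0,0],
    [0,0,0],
  ],
)

```text
clock: 24.78
position: [0.5787, 0.0527, 0.2239]
tool_rot: [2.984, -0.006, 3.006]
force: [-0.3, -0.8, 3.5]
grip_width: 0.0262
finger_force: 122.7
```

```bash
python3 -c "
from h import *
print(2-(monitor.observe()['force']@RT)[2]); print(workorder.job_done())
"
```

```text
5.568233365501856
the job is handed in; nothing more can be done
None
```

I handed the job in at about 25 s: the sled went up to its top stop, then the roller stayed on the edge over the hump to the far foot (panel y about 196 mm), where it now holds about 5.5 N with the sled at its bottom stop; once fully pressed it read about 4 to 7 N, a wider spread than the 5 to 6 N asked but within 3 to 8 N.

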